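# Roll a shaft blank into the V-block and set it against the end stop

### The arm

A 7-joint arm with a two-finger parallel gripper is mounted at the origin on the work surface. World frame = base frame: x ahead of the robot, y to its left, z up, the work surface at z = 0. Lengths are in m, angles in degrees, forces in N, time in s.
With the tool pointing down it reaches from about 0.425 to 0.925 m from the base axis. Payload 6.8 kg.
Tool frame: the origin (TCP) lies midway between the tips of the shut fingers; the grasp point (between the pads) lies 19 mm behind it; z points along the fingers, y is the line along which they close (so a half turn about z gives the same grasp; the last joint's range is limited). The gripper opens to 85 mm and grips with 20 to 120 N. Pads are 22 mm wide; open, the fingers measure 114 mm over their backs; the gripper's body (76 mm by 85 mm) begins 54 mm behind the grasp point. The pads swing forward as they close: fully open they stand 13 mm farther back than shut.
Start: joints at [-80.735, 27.33, 1.283, 89.118, -0.659, 63.558, -4.761], TCP at [0.18, 0.651, 0.231] pointing down, gripper open.
Joint ranges: [-169.35, 169.35], [-19.33, 120.38], [-80.79, 83.38], [13.8, 139.57], [-78.32, 258.32], [9.67, 109.79], [-169.56, 169.56]. Speed limits (degrees/s): [136.94, 136.94, 180, 180, 180, 180, 180].

### API

Orientations are given as a 3x3 rotation matrix whose columns are the frame's x, y, z axes.
In Python, from workcell import arm, eyes gives the robot as it stands.
- The arm moves only by the tool arm_command, never from a script. Its argument "deltas" is a list of rows, each a list of 5 numbers: the opening in per cent of the stroke, from 0 (shut) to 100 (fully open), then the shift along the world's x, y, z in cm, then the turn about the world's z in rad. A call has 1 to 5 rows; each row is the pose to reach, as a shift and turn from the pose commanded when the call began; what a row does not reach only later rows make up. A row lasts 1/10 s, in which the tool goes at most 50 mm and 8.59 degrees, less where a joint would pass 70% of its speed; a pose out of reach is approached as far as the arm can. A call with a gripper value outside its range is refused whole. The fingers move at their own pace and stop on an object; "grip_force" is the grip in N (left out, the last holds). Time passes only in rows, so rows that repeat a pose let the fingers close. It gives the time, the measured TCP pose, the force, the opening and the grip force at its end, in the units of the state.
- arm.get_obs(): the state, without advancing time (a new reading comes with each control period).
- eyes.capture(name): name is "scene" or "top" or "wrist"; returns (picture, depth): 480x640x3 uint8, red, green, blue; 480x640 float32, m along the optical axis (not along the pixel's ray), 0 where there is no reading.
- eyes.calibration(name): a dict with "fx", "fy", "cx", "cy" (pixels), "R" (3x3) and "t" (3): a world point X has camera coordinates R X + t. Camera axes: x right, y down, z forward; pixel columns grow to the right and rows downward; lengths in m; the calibration is good to about 2 mm. A picture is of the moment at which its call begins: read the wrist's pose just before it. calibration takes no time and is no camera call; for the wrist camera it gives the pose at the moment of the call.
- arm.close_job(): hands the job in; it is judged then, once.
The state is a dict: "clock": time; "qpos": joint angles; "qvel": joint speeds; "tau": joint torques, N m; "eef_pos": TCP position; "eef_rot": TCP orientation; "ft_force": force on the tool from outside, world axes, zero at the start; "wrist_torque": the same for the moment, N m; "width": finger opening in m; "grip_force": force on a finger pad.
Only numpy, scipy, OpenCV 4.12 (cv2) and the standard library are available. Lean on these libraries where they do the work, as an engineer would, in place of code of your own. Each camera call takes 0.05 s, during which the arm holds its last target. There are 200 camera calls.

### The job

Roll the round aluminium bar over the bench by pushing on its side, up the bevel and into the groove of the V-block, then push it endwise along the groove until its end is right up against the stop plate. Do it with the fingertips or the outside of the fingers only: never pick the bar up or tip it on end, and leave the other things on the bench where they are. Finish with the hand clear and the bar lying still in the groove against the stop.

Things in the scene. Friction and masses are not known exactly. Their poses are not given: they have to be found in the camera images.
- bar: Solid round polished aluminium bar, 40 mm diameter, 140 mm long, 0.33 to 0.65 kg, lightly oiled (friction about 0.3); it rolls freely. Loose on the bench left or right of the V-block (differs each time), within 10 degrees of parallel to the groove. Origin: its centre (20 mm above the bench at the start); x runs along the bar; y and z turn as it rolls. Both ends alike.
- vblock: Dark steel V-block bolted to the bench, 165 mm long (x = -80 to +85 mm), 102 mm wide, 10 mm high. Origin: on the bench under the groove's bottom line; x along the groove, away from the robot; y across, z up. The groove (120 degrees, 28 mm wide, 8 mm deep) has its bottom line 2 mm above the bench. A bar in it has its centre at y = 0, 25 mm above the bench, held by its weight only.
- lip_left (a point): Middle of the left lip of the groove, at y = +14 mm of the V-block, 10 mm above the bench. Outward from it the bevel falls at 15 degrees to the bench at y = +51 mm.
- lip_right (a point): The same for the right lip, y = -14 mm: the block is symmetric. A bar pushed too far goes out over the opposite lip.
- stop_face (a point): Point on the face of the stop plate, on the axis of a bar lying in the groove: x = -80 mm of the V-block, 25 mm above the bench. The upright light steel plate, 12 mm thick, 50 mm wide, 45 mm high, stands across the robot's end of the groove; its face looks along the V-block's +x. Against it the bar's centre is at x = -10 mm.
- collar: Bystander: upright steel collar (short tube), 42 mm diameter, 26 mm bore, 45 mm high, standing on the other side of the V-block from the bar. Origin: centre of its underside.
- jar: Bystander: white plastic jar, 72 mm diameter, 85 mm high, beyond the V-block. Origin: centre of its underside.
- bin: Bystander: open blue plastic bin, 160 x 110 x 70 mm, on the left. Origin: centre of its underside.
- wrench: Bystander: steel wrench, 180 mm long, lying on the right. Origin: under its middle; x along it.

How it is judged:
By the outcome, as a careful person would: the job done as asked, in the order asked, and still so for the second after the job is handed in, with the robot touching nothing.
It also fails if it takes over 59 s, if anything falls off the work surface, if the arm or the gripper's body presses on something with over 40 N, if the wrist force passes 120 N, or if a joint passes its speed limit or range.

## Working session

There is one attempt and no reset: what is moved stays moved. The work goes in short steps, Python scripts to look and compute and a tool call to move; the robot and the scene stay as the last step left them, time stands still between calls to the robot, and variables do not carry over. Pictures are saved under pics/ and viewed, at most 10 in all, crops included, and the job is handed in when it is done.

Besides the shell and the picture viewer there is one more tool, called after "Request:" in YAML: its name, and indented under it one key for each argument. arm_command: Moves the arm, as the interface text tells. Its arguments: {"type":"object","properties":{"deltas":{"type":"array"},"grip_force":{"type":"number"}},"required":["deltas"]}

```bash
mkdir -p pics
python3 - <<'E'
from workcell import arm, eyes
import cv2,numpy as np
o=arm.get_obs(); print(o['clock'],o['eef_pos'],np.round(o['eef_rot'],3),o['width'])
for n in ("top","scene"):
    p,d=eyes.capture(n); cv2.imwrite(f"pics/{n}0.png",p[:,:,::-1]); np.save(f"pics/{n}0.npy",d)
    c=eyes.calibration(n); print(n,c)
E
```

```text
0.0 [0.17979012 0.64999065 0.23032977] [[-0.964  0.267 -0.   ]
 [ 0.267  0.964 -0.002]
 [-0.    -0.002 -1.   ]] 0.08553498825746304
top {'fx': 547.3490187432941, 'fy': 547.3490187432941, 'cx': 324.7036692814443, 'cy': 238.45086316148905, 'R': array([[ 0.02426992, -0.99968443, -0.00648231],
       [-0.99468878, -0.02349884, -0.10020991],
       [ 0.10002596,  0.00887997, -0.9949452 ]]), 't': array([-0.00572035,  0.63138536,  1.22456608])}
scene {'fx': 612.4301302782088, 'fy': 612.4301302782088, 'cx': 323.30724170083755, 'cy': 227.2387463694021, 'R': array([[ 0.1698913 ,  0.98530782, -0.01747712],
       [ 0.688862  , -0.13142161, -0.71287973],
       [-0.70470284,  0.10907274, -0.7010685 ]]), 't': array([-0.11367349, -0.41073218,  1.81534382])}
```

View pics/top0.png

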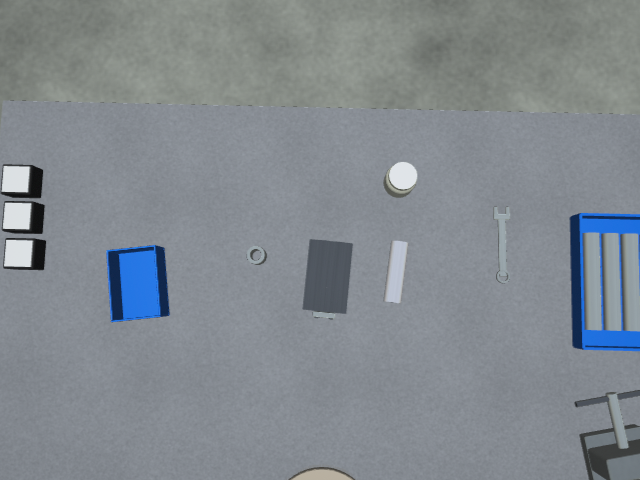

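View pics/scene0.png

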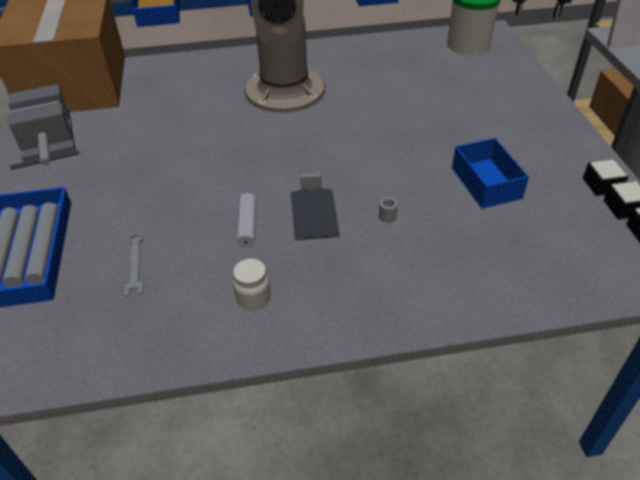

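The top view shows the V-block at about (328,276) with its stop at (324,315). The bar is to its right at (396,272), the collar at (256,255), the jar at (402,178), the bin at (138,284) and the wrench at (502,245). The arm is out of view.

```bash
cat > h.py <<'E'
import numpy as np,cv2
from workcell import arm,eyes
def ray(c,uv,z):
    uv=np.atleast_2d(np.float64(uv)); d=np.c_[(uv[:,0]-c['cx'])/c['fx'],(uv[:,1]-c['cy'])/c['fy'],np.ones(len(uv))]@c['R']
    o=-c['R'].T@c['t']; return o+d*((z-o[2])/d[:,2])[:,None]
def blob(m,near):
    m=cv2.morphologyEx(m.astype(np.uint8)*255,cv2.MORPH_OPEN,np.ones((3,3)))
    cs=[k for k in cv2.findContours(m,cv2.RETR_EXTERNAL,cv2.CHAIN_APPROX_NONE)[0] if cv2.contourArea(k)>60]
    return min(cs,key=lambda k:np.hypot(*(k[:,0].mean(0)-near)))[:,0]
def rect(c,k,z):
    P=ray(c,k,z)[:,:2]; (cx,cy),(w,h),a=cv2.minAreaRect((P*1000).astype(np.float32))
    if w<h: w,h,a=h,w,a+90
    return np.round([cx,cy,w,h,(a+90)%180-90],1)
E
python3 - <<'E'
from h import *
for n,pts in (("top",dict(block=(328,276),bar=(396,272),stop=(324,315),collar=(256,255),jar=(402,178))),("scene",dict(block=(315,213),bar=(246,218),stop=(311,182),collar=(388,210),jar=(251,285)))):
    p=cv2.imread(f"pics/{n}0.png").astype(int); c=eyes.calibration(n)
    g=p.mean(2); sat=p.max(2)-p.min(2)
    for k,uv in pts.items(): print(n,k,p[uv[1],uv[0]],end=' ')
    print(p[330,360] if n=="top" else p[150,350])
    print('block',rect(c,blob(g<85,pts['block']),0))
    print('bar',rect(c,blob(g>160,pts['bar']),.02), ray(c,blob(g>160,pts['bar']).mean(0),.03))
    for k,z in (('stop',.045),('collar',.045),('jar',.085)): print(k,ray(c,pts[k],z).round(3))
E
```

```text
top block [95 87 81] top bar [211 196 189] top stop [170 164 152] top collar [155 148 142] top jar [232 228 224] [151 143 138]
block [527.3 388.4 163.9  20.7   7.6]
bar [ 561.  -156.6  142.3   35.1   -6.6] [[ 0.55964328 -0.15523946  0.03      ]]
stop [[0.458 0.007 0.045]]
collar [[0.589 0.164 0.045]]
jar [[ 0.765 -0.159  0.085]]
scene block [65 56 53] scene bar [159 146 146] scene stop [72 74 74] scene collar [78 78 77] scene jar [87 95 98] [111 104 106]
block [ 5.251e+02  3.000e-01  2.149e+02  1.023e+02 -4.300e+00]
bar [ 714.7 -165.    62.1   59.9  -42.9] [[ 0.72448322 -0.16539804  0.03      ]]
stop [[0.489 0.003 0.045]]
collar [[0.617 0.156 0.045]]
jar [[ 0.813 -0.163  0.085]]
```

Run:
```python
from h import *
p=cv2.imread("pics/top0.png").astype(int); c=eyes.calibration("top"); g=p.mean(2)
k=blob(g<108,(328,276)); print('block',rect(c,k,0)); print(cv2.boundingRect(k))
k=blob(g>163,(396,272)); b=rect(c,k,.02);print('bar',b); 
r=cv2.resize(p[200:340,220:440].astype(np.uint8),None,fx=3.6,fy=3.6,interpolation=cv2.INTER_CUBIC); cv2.imwrite("pics/crop1.png",r)
p=cv2.imread("pics/scene0.png").astype(int); c=eyes.calibration("scene"); g=p.mean(2)
print('bar scene',rect(c,blob(g>132,(246,218)),.02))
```

```text
block [546.6   1.4 166.9 101.1  -4.3]
(303, 240, 49, 74)
bar [ 560.9 -156.6  141.9   34.7   -6.5]
bar scene [ 542.3 -158.4  139.4   29.4   -5. ]
```

View pics/crop1.png

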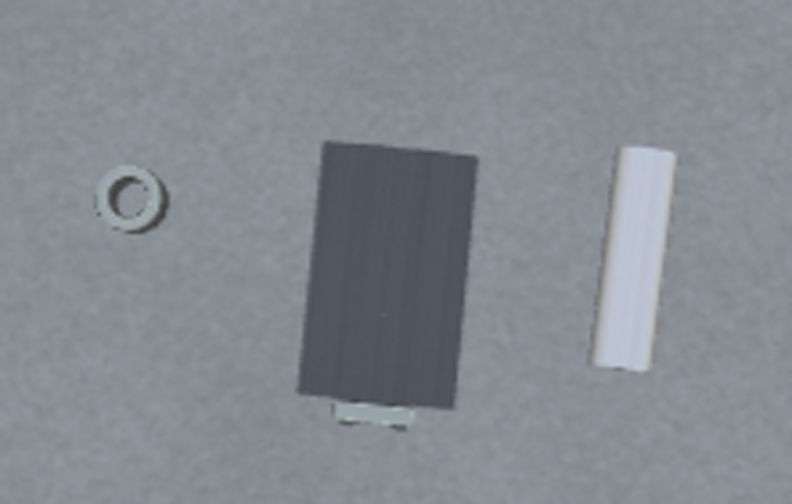

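Request:
arm_command:
  deltas:
    - [100,3,-3.5,0,-0.07]
    - [100,6,-7,0,-0.14]
    - [100,9,-10.5,0,-0.21]
    - [100,12,-14,0,-0.28]
    - [100,15,-17.5,0,-0.35]

```text
clock: 0.6
eef_pos: [0.3308, 0.4738, 0.231]
eef_rot: [[-0.812, 0.583, -0.0], [0.583, 0.812, -0.0], [0.0, -0.001, -1.0]]
ft_force: [0.7, -0.0, 0.3]
width: 0.0855
grip_force: 0.0
```

Request:
arm_command:
  deltas:
    - [100,3,-3.5,0,-0.07]
    - [100,6,-7,0,-0.14]
    - [100,9,-10.5,0,-0.21]
    - [100,12,-14,0,-0.28]
    - [100,15,-17.5,0,-0.35]

```text
clock: 1.1
eef_pos: [0.4806, 0.2989, 0.2312]
eef_rot: [[-0.563, 0.826, -0.0], [0.826, 0.563, -0.0], [0.0, -0.0, -1.0]]
ft_force: [0.7, -0.0, -0.2]
width: 0.0854
grip_force: 0.0
```

Request:
arm_command:
  deltas:
    - [100,1.5,-4.5,0,-0.07]
    - [100,3,-9,0,-0.14]
    - [100,4.5,-13.5,0,-0.21]
    - [100,6,-18,0,-0.28]
    - [100,7,-22.5,0,-0.35]

```text
clock: 1.6
eef_pos: [0.5503, 0.0737, 0.2312]
eef_rot: [[-0.246, 0.969, 0.0], [0.969, 0.246, -0.0], [-0.0, 0.0, -1.0]]
ft_force: [0.4, 1.3, -0.2]
width: 0.0856
grip_force: 0.0
```

Request:
arm_command:
  deltas:
    - [100,0,-4.5,0,-0.07]
    - [100,0,-9,0,-0.14]
    - [100,0,-13.5,0,-0.21]
    - [100,0.2,-18,0,-0.28]
    - [100,0.4,-22.5,0,-0.36]

```text
clock: 2.1
eef_pos: [0.5535, -0.151, 0.2312]
eef_rot: [[0.111, 0.994, -0.0], [0.994, -0.111, 0.0], [0.0, -0.0, -1.0]]
ft_force: [0.9, 0.0, 0.0]
width: 0.0857
grip_force: 0.0
```

Request:
arm_command:
  deltas:
    - [100,0,-4,0,0]
    - [100,0,-6.6,-3,0]
    - [100,0,-6.6,-7.5,0]
    - [100,0,-6.6,-12,0]
    - [100,0,-6.6,-16,0]

```text
clock: 2.6
eef_pos: [0.5532, -0.2153, 0.069]
eef_rot: [[0.109, 0.994, -0.001], [0.994, -0.109, 0.0], [0.0, -0.001, -1.0]]
ft_force: [0.7, 0.6, -0.3]
width: 0.0857
grip_force: 0.0
```

Request:
arm_command:
  deltas:
    - [100,0,0,-4,0]
    - [100,0,0,-6.5,0]
    - [100,0,0,-6.9,0]
    - [100,0,0,-6.9,0]

```text
clock: 3.0
eef_pos: [0.5535, -0.2154, 0.002]
eef_rot: [[0.109, 0.994, -0.001], [0.994, -0.109, 0.0], [0.0, -0.001, -1.0]]
ft_force: [0.7, -0.1, 0.5]
width: 0.0854
grip_force: 0.0
```

Run:
```python
from h import *
p,d=eyes.capture("top"); cv2.imwrite("pics/top1.png",p[:,:,::-1]); c=eyes.calibration("top")
p=p.astype(int); print(arm.get_obs()['eef_pos'])
cv2.imwrite("pics/crop2.png",cv2.resize(p[180:340,280:480,::-1].astype(np.uint8),None,fx=3.5,fy=3.5))
```

```text
[ 0.55438231 -0.21582286  0.00309305]
```

View pics/crop2.png

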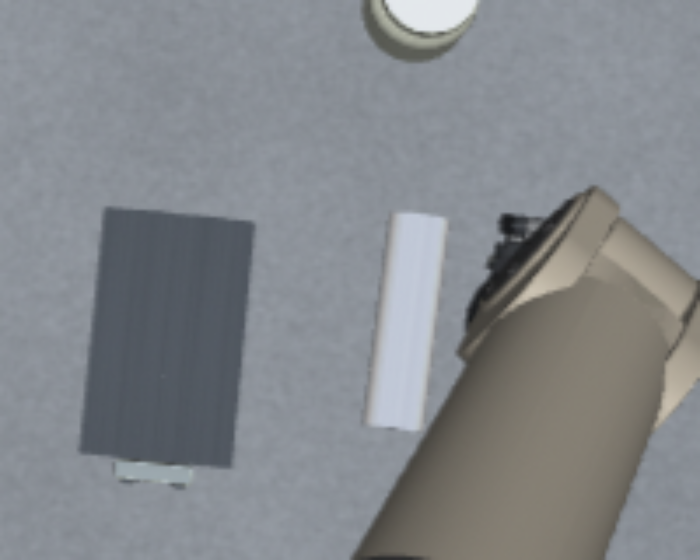

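The bar still lies at crop (407,320) and the open fingers stand to its right at about (510,225). I'll push toward the block.

Request:
arm_command:
  deltas:
    - [100,0.1,1,0,0]
    - [100,0.2,2,0,0]
    - [100,0.3,2.6,0,0]
    - [100,0.3,3.2,0,0]
    - [100,0.3,4,0,0]

```text
clock: 3.55
eef_pos: [0.5571, -0.175, 0.0027]
eef_rot: [[0.109, 0.994, 0.001], [0.994, -0.109, -0.0], [-0.0, 0.001, -1.0]]
ft_force: [-0.1, 0.3, 0.4]
width: 0.0855
grip_force: 0.2
```

Request:
arm_command:
  deltas:
    - [100,0.1,0.9,0,0.005]
    - [100,0.1,1.8,0,0.01]
    - [100,0.2,2.7,0,0.015]
    - [100,0.2,3.6,0,0.025]
    - [100,0.3,4.5,0,0.035]

```text
clock: 4.05
eef_pos: [0.5598, -0.1296, 0.0023]
eef_rot: [[0.073, 0.997, -0.0], [0.997, -0.073, 0.0], [0.0, -0.0, -1.0]]
ft_force: [0.9, -0.0, 0.7]
width: 0.0852
grip_force: 0.1
```

Run:
```python
from h import *
o=arm.get_obs();print(o['eef_pos'],o['ft_force'])
p,d=eyes.capture("top"); cv2.imwrite("pics/top2.png",p[:,:,::-1])
cv2.imwrite("pics/crop3.png",cv2.resize(p[180:340,280:480,::-1],None,fx=3.5,fy=3.5))
```

```text
[ 0.55982631 -0.12955512  0.00225536] [ 0.90056552 -0.01024218  0.72612242]
```

View pics/crop3.png

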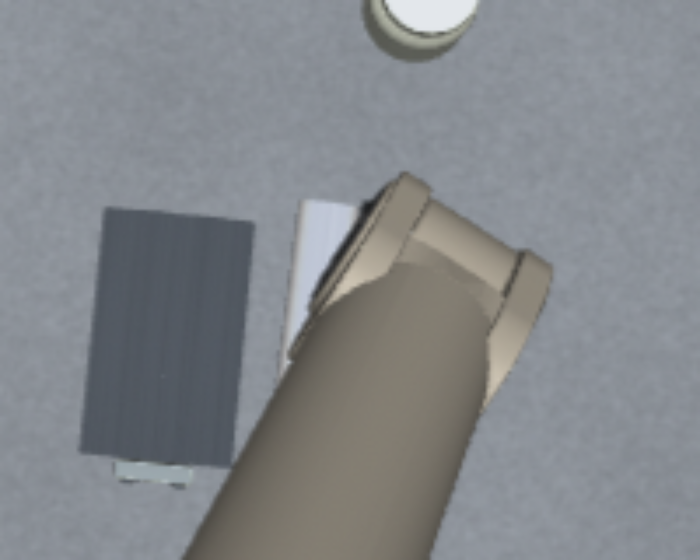

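The bar's far end is at crop (330,203). It is rolling ahead nearly parallel to the block, so I'll continue.

Request:
arm_command:
  deltas:
    - [100,0.1,0.9,0,0]
    - [100,0.1,1.8,0,0]
    - [100,0.2,2.7,0,0]
    - [100,0.2,3.5,0,0]
    - [100,0.3,4.2,0,0]

```text
clock: 4.6
eef_pos: [0.5628, -0.0874, 0.0022]
eef_rot: [[0.074, 0.997, -0.0], [0.997, -0.074, 0.0], [0.0, -0.0, -1.0]]
ft_force: [-0.4, 0.7, -0.3]
width: 0.0853
grip_force: 0.0
```

Request:
arm_command:
  deltas:
    - [100,0.1,0.7,0,0]
    - [100,0.1,1.4,0,0]
    - [100,0.1,2,0,0]
    - [100,0.2,2.5,0,0]
    - [100,0.2,3,0,0]

```text
clock: 5.1
eef_pos: [0.5651, -0.0584, 0.0024]
eef_rot: [[0.074, 0.997, 0.0], [0.997, -0.074, -0.0], [-0.0, 0.0, -1.0]]
ft_force: [0.0, -4.4, 1.5]
width: 0.0851
grip_force: 2.0
```

Run:
```python
from h import *
o=arm.get_obs();print(o['eef_pos'],o['ft_force'])
p,d=eyes.capture("scene"); cv2.imwrite("pics/scene3.png",p[:,:,::-1])
cv2.imwrite("pics/crop4.png",cv2.resize(p[120:320,200:440,::-1],None,fx=3,fy=3))
```

```text
[ 0.56506186 -0.05836845  0.00238251] [ 0.04177222 -4.35216194  1.5279628 ]
```

View pics/crop4.png

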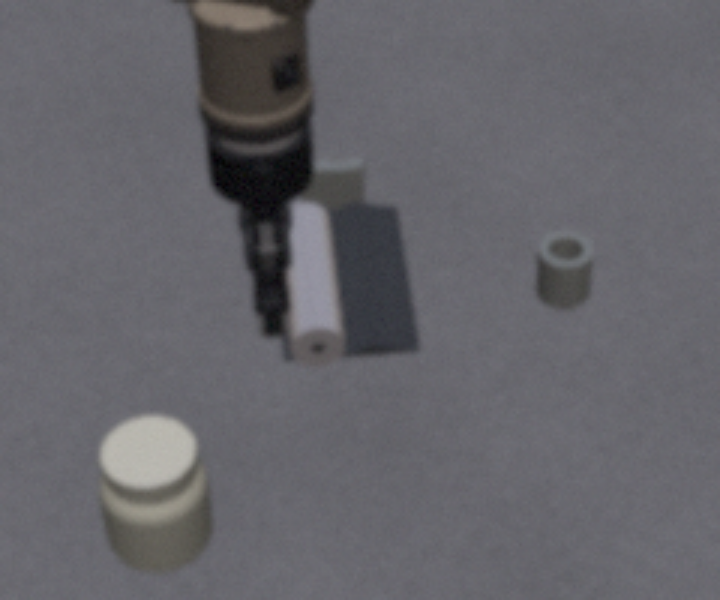

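The bar is on the right bevel, resting on the fingers and parallel to the groove (near end at crop (318,350)). I'll go on slowly over the lip.

Request:
arm_command:
  deltas:
    - [100,0,0.4,0,0]
    - [100,0.1,0.8,0,0]
    - [100,0.1,1.1,0,0]
    - [100,0.1,1.4,0,0]
    - [100,0.1,1.4,0,0]

```text
clock: 5.65
eef_pos: [0.5658, -0.0427, 0.002]
eef_rot: [[0.072, 0.997, -0.001], [0.997, -0.072, 0.001], [0.001, -0.001, -1.0]]
ft_force: [0.0, -0.5, 0.1]
width: 0.0853
grip_force: 0.0
```

Run:
```python
from h import *
o=arm.get_obs();print(o['eef_pos'],o['ft_force'])
p,d=eyes.capture("scene"); cv2.imwrite("pics/scene4.png",p[:,:,::-1])
cv2.imwrite("pics/crop5.png",cv2.resize(p[160:260,250:380,::-1],None,fx=5,fy=5))
```

```text
[ 0.56582201 -0.04267595  0.00204006] [ 0.00621319 -0.47726018  0.1401434 ]
```

View pics/crop5.png

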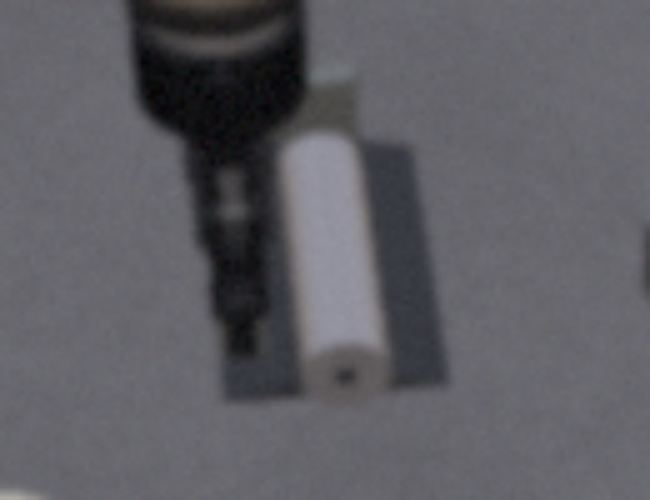

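The bar lies in the groove and the fingers are clear. I'll withdraw sideways, rise, shut the fingers and go beyond the far end.

Request:
arm_command:
  deltas:
    - [100,0,-1.5,0,0]
    - [100,0,-3,1,0]
    - [100,0,-3,5,0]
    - [100,0,-3,9.5,0]
    - [50,3,-3,12,0]

```text
clock: 6.2
eef_pos: [0.5937, -0.0782, 0.1259]
eef_rot: [[0.079, 0.997, -0.0], [0.997, -0.079, -0.0], [-0.0, -0.0, -1.0]]
ft_force: [0.8, -0.2, -0.3]
width: 0.0733
grip_force: 0.0
```

Request:
arm_command:
  deltas:
    - [0,4,1.5,0,0]
    - [0,8,4,0,0]
    - [0,11.5,6.3,0,0]
    - [0,11.5,6.3,0,0]
    - [0,11.5,6.3,0,0]

```text
clock: 6.7
eef_pos: [0.7111, -0.013, 0.1225]
eef_rot: [[0.074, 0.997, -0.0], [0.997, -0.074, -0.001], [-0.001, 0.0, -1.0]]
ft_force: [-0.3, -0.8, -0.4]
width: 0.0008
grip_force: 0.0
```

```bash
cat > m.py <<'E'
from h import *
import sys
O=np.array([.544,.0016]); a=np.radians(-4.3); ex=np.array([np.cos(a),np.sin(a)]); ey=np.array([-ex[1],ex[0]])
def loc(P): return np.round(np.c_[(P[:,:2]-O)@ex,(P[:,:2]-O)@ey]*1000,1)
o=arm.get_obs(); print(o['clock'],o['eef_pos'],o['width'],'tcp loc',loc(o['eef_pos'][None]))
for n,near,th in (("top",(330,270),165),("scene",(318,215),125)):
    p,d=eyes.capture(n); cv2.imwrite(f"pics/{n}_{sys.argv[1]}.png",p[:,:,::-1]); c=eyes.calibration(n)
    k=blob((p.mean(2)>th),near); L=loc(ray(c,k,.025)); print(n,len(k),'loc min/max/mean',L.min(0),L.max(0),L.mean(0),cv2.boundingRect(k))
E
python3 m.py a
```

```text
6.7 [ 0.71113175 -0.01301743  0.12248546] 0.0007542550281745627 tcp loc [[167.8  -2. ]]
top 44 loc min/max/mean [209.  -55.8] [250.5 -32.3] [231.30227273 -44.27954545] (351, 172, 11, 18)
scene 49 loc min/max/mean [ 12.3 -18.3] [85.1 -7.8] [ 49.78163265 -14.03877551] (308, 208, 7, 23)
```

Request:
arm_command:
  deltas:
    - [0,0,0.1,-4,0]
    - [0,0,0.2,-8,0]
    - [0,0,0.2,-10.7,0]
    - [0,0,0.2,-10.7,0]

```text
clock: 7.2
eef_pos: [0.7067, -0.011, 0.0116]
eef_rot: [[0.076, 0.997, -0.008], [0.997, -0.076, -0.001], [-0.001, -0.008, -1.0]]
ft_force: [-0.5, -0.1, -0.1]
width: 0.0001
grip_force: 0.0
```

```bash
python3 m.py b; python3 -c "
import cv2
a=cv2.imread('pics/scene_b.png')[150:290,240:400];b=cv2.imread('pics/top_b.png')[200:340,260:420]
cv2.imwrite('pics/cmb.png',cv2.resize(cv2.hconcat([a,b]),None,fx=2.5,fy=2.5))"
```

```text
7.2 [ 0.70671777 -0.01104965  0.01161818] 0.00010426496679236378 tcp loc [[163.2  -0.4]]
top 96 loc min/max/mean [-39.  -17.3] [58.8  9.1] [ 5.60625    -8.45104167] (322, 252, 16, 43)
scene 80 loc min/max/mean [ 152.9 -186.2] [ 221.1 -119.5] [ 187.3125  -153.00625] (233, 258, 33, 25)
```

View pics/cmb.png

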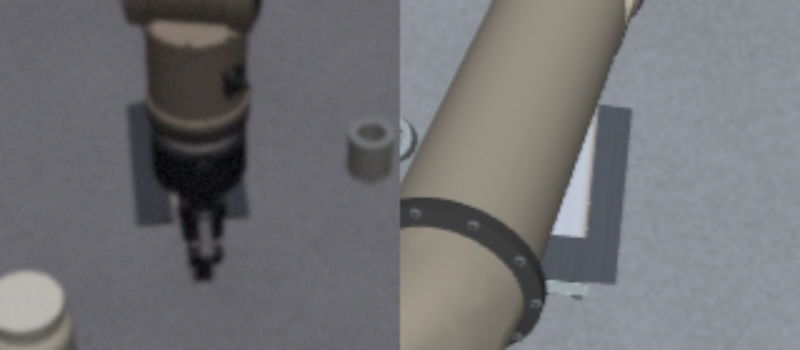

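The left crop shows the shut fingers standing beyond the far end at about (203,270). On the right, the bar lies in the groove with its near end about 41 mm short of the stop. I'll close in.

Request:
arm_command:
  deltas:
    - [0,-0.8,0.1,0.2,0]
    - [0,-1.8,0.1,0.2,0]
    - [0,-2.8,0.2,0.2,0]
    - [0,-3.5,0.3,0.2,0]
    - [0,-3.5,0.3,0.2,0]

```text
clock: 7.8
eef_pos: [0.6746, -0.0059, 0.0177]
eef_rot: [[0.074, 0.997, -0.001], [0.997, -0.074, 0.001], [0.001, -0.001, -1.0]]
ft_force: [-0.2, -0.5, -0.9]
width: 0.0
grip_force: 0.0
```

Request:
arm_command:
  deltas:
    - [0,-0.7,-0.1,0,0]
    - [0,-1.3,-0.1,0,0]
    - [0,-1.9,-0.1,0,0]
    - [0,-2.5,0,0,0]
    - [0,-3.1,0,0,0]

```text
clock: 8.3
eef_pos: [0.645, -0.0063, 0.0175]
eef_rot: [[0.074, 0.997, 0.001], [0.997, -0.074, -0.0], [0.0, 0.001, -1.0]]
ft_force: [1.4, -0.3, -1.7]
width: 0.0
grip_force: 0.9
```

Request:
arm_command:
  deltas:
    - [0,-0.5,0,0,0]
    - [0,-0.9,0.1,0,0]
    - [0,-1.3,0.1,0,0]
    - [0,-1.7,0.1,0,0]
    - [0,-1.7,0.1,0,0]

```text
clock: 8.8
eef_pos: [0.6271, -0.0053, 0.0172]
eef_rot: [[0.074, 0.997, -0.001], [0.997, -0.074, 0.0], [0.0, -0.001, -1.0]]
ft_force: [1.2, -1.2, 0.2]
width: 0.0001
grip_force: 0.0
```

Request:
arm_command:
  deltas:
    - [0,-0.2,0,0,0]
    - [0,-0.4,0,0,0]
    - [0,-0.6,0,0,0]
    - [0,-0.6,0,0,0]

```text
clock: 9.2
eef_pos: [0.6215, -0.0054, 0.0173]
eef_rot: [[0.074, 0.997, -0.0], [0.997, -0.074, 0.0], [0.0, -0.0, -1.0]]
ft_force: [1.2, 0.2, 0.3]
width: -0.0
grip_force: 0.5
```

Request:
arm_command:
  deltas:
    - [0,-0.1,0,0,0]
    - [0,-0.2,0,0,0]
    - [0,-0.2,0,0,0]

```text
clock: 9.5
eef_pos: [0.6198, -0.0054, 0.0173]
eef_rot: [[0.074, 0.997, -0.0], [0.997, -0.074, 0.0], [0.0, -0.0, -1.0]]
ft_force: [0.6, 0.4, -1.2]
width: 0.0002
grip_force: 0.7
```

Request:
arm_command:
  deltas:
    - [0,-0.1,0,0,0]
    - [0,-0.2,0,0,0]
    - [0,-0.2,0,0,0]

```text
clock: 9.8
eef_pos: [0.6184, -0.0055, 0.0174]
eef_rot: [[0.074, 0.997, 0.001], [0.997, -0.074, -0.0], [-0.0, 0.001, -1.0]]
ft_force: [3.2, -0.1, -1.6]
width: -0.0001
grip_force: 1.8
```

Request:
arm_command:
  deltas:
    - [0,-0.1,0,0,0]
    - [0,-0.2,0,0,0]
    - [0,-0.2,0,0,0]

```text
clock: 10.1
eef_pos: [0.6184, -0.0056, 0.0181]
eef_rot: [[0.074, 0.997, 0.005], [0.997, -0.074, -0.001], [-0.0, 0.005, -1.0]]
ft_force: [7.9, -0.4, -1.8]
width: 0.0003
grip_force: 3.8
```

The force rises with no further travel, so the bar is at the stop. I'll back off straight and lift clear.

Request:
arm_command:
  deltas:
    - [0,0.4,0,0,0]
    - [0,1.2,-0.1,0,0]
    - [0,3,-0.2,0,0]
    - [0,5,-0.4,0,0]
    - [0,7,-0.5,2,0]

```text
clock: 10.6
eef_pos: [0.6838, -0.0104, 0.0346]
eef_rot: [[0.074, 0.997, -0.007], [0.997, -0.074, -0.0], [-0.001, -0.007, -1.0]]
ft_force: [-0.1, 0.3, 0.0]
width: -0.0006
grip_force: 0.0
```

Request:
arm_command:
  deltas:
    - [0,0,0,5,0]
    - [0,0,0,10,0]
    - [0,0,2,14,0]
    - [0,0,6,17,0]
    - [0,0,10.5,20,0]

```text
clock: 11.1
eef_pos: [0.6857, 0.0906, 0.237]
eef_rot: [[0.077, 0.997, -0.0], [0.997, -0.077, -0.0], [-0.0, -0.0, -1.0]]
ft_force: [0.4, 0.8, -0.1]
width: -0.0003
grip_force: 0.0
```

Request:
arm_command:
  deltas:
    - [0,0,4.5,0,0]
    - [0,0,9,0,0]
    - [0,0,13.5,0,0]
    - [0,-2,17.5,0,0]
    - [0,-4,21.5,0,0]

```text
clock: 11.6
eef_pos: [0.6449, 0.3074, 0.2342]
eef_rot: [[0.074, 0.997, -0.002], [0.997, -0.074, -0.002], [-0.002, -0.002, -1.0]]
ft_force: [0.7, 0.1, -0.1]
width: -0.0002
grip_force: 0.0
```

```bash
python3 m.py c; python3 -c "
import cv2
a=cv2.imread('pics/scene_c.png')[150:290,240:400];b=cv2.imread('pics/top_c.png')[200:340,260:420]
cv2.imwrite('pics/cmc.png',cv2.resize(cv2.hconcat([a,b]),None,fx=2.5,fy=2.5))"
```

```text
11.6 [0.64491363 0.30740302 0.23420902] -0.00021640947698690734 tcp loc [[ 77.7 312.5]]
top 148 loc min/max/mean [-81.4 -17.3] [61.8 17.5] [-9.52972973  0.16959459] (317, 250, 21, 63)
scene 100 loc min/max/mean [-101.8  -18.1] [43.2 14.4] [-22.996  -1.676] (305, 176, 18, 42)
```

View pics/cmc.png

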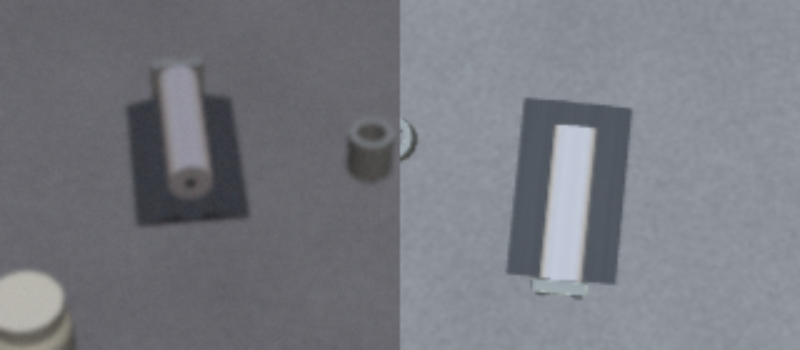

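The bar lies centred in the groove with its end on the stop plate (right crop, about (562,280)), and the hand is clear. The centre measures x = -9.5 mm, y = 0.2 mm on the block, against -10 mm and 0 wanted.

```bash
python3 -c "
from workcell import arm
print(arm.close_job())"
```

```text
the job is handed in; nothing more can be done
None
```

I rolled the bar up the bevel into the groove and pushed it endwise against the stop plate. The last picture shows it lying there with the hand clear, and I handed the job in at about 12 s.

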